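# Portion a stock tablet into the middle measuring cup

## Robot

A 6-joint arm with a two-finger parallel gripper is mounted at the origin on the work surface. World frame = base frame: x ahead of the robot, y to its left, z up, the work surface at z = 0. Lengths are in m, angles in degrees, forces in N, time in s.
With the tool pointing down it reaches from about 0.4 to 0.825 m from the base axis. Payload 7 kg.
Tool frame: the origin (TCP) lies between the finger pads; the fingertips stand 25 mm ahead of it and the grasp point (between the pads) lies 6 mm ahead of it; z points along the fingers, y is the line along which they close (so a half turn about z gives the same grasp; the last joint's range is limited). The gripper opens to 88 mm and grips with 3 to 60 N. Pads are 19 mm wide; open, the fingers measure 130 mm over their backs; the gripper's body (78 mm by 193 mm) begins 47 mm behind the grasp point.
Start: joints at [-52.821, 20.546, 0.682, 0, -70.136, -16.507], TCP at [0.238, -0.632, 0.252] pointing down, gripper open.
Joint ranges: [-176.03, 176.03], [-82.01, 121.73], [-58.28, 71.71], [-173.87, 95.51], [-174.79, -0.11], [-173.66, 173.66]. Speed limits (degrees/s): [136.94, 136.94, 172.46, 180, 180, 180].

## Interface

Orientations are given as [roll, pitch, yaw] about the fixed x, y, z axes, in that order (R = Rz(yaw) Ry(pitch) Rx(roll)).
In Python, from station import robot gives the robot as it stands.
- The arm moves only by the tool play_rows, never from a script. Its argument "steps" is a list of rows, each an object of numbers: "tx", "ty", "tz": the shift along the tool's x, y, z in m; "rx", "ry", "rz": the turn, a rotation vector about the tool's x, y, z in degrees; "jaw": the closure, from -1 (fully open) to 1 (shut). A call has exactly 5 rows; each row shifts and turns the commanded pose from where the row before left it, along the tool's axes as they then stand; what a row does not reach is not made up. A row lasts 1/10 s, in which the tool goes at most 50 mm and 8.59 degrees, less where a joint would pass 70% of its speed; a pose out of reach is approached as far as the arm can. A call with a gripper value outside its range is refused whole. The fingers move at their own pace and stop on an object; "force" is the grip in N (left out, the last holds). Time passes only in rows, so rows that do not move let the fingers close, or fill a call up. It gives the time, the measured TCP pose, the force, the opening and the grip force at its end, in the units of the state.
- robot.observe(): the state, without advancing time (a new reading comes with each control period).
- robot.camera(name): name is "scene" or "side" or "wrist"; returns a dict with "color" (384x512x3 uint8, blue, green, red), "mtx" (3x3 intrinsics, pixels), "world_to_cam" (4x4, takes a point from world to camera coordinates). Camera axes: x right, y down, z forward; pixel columns grow to the right and rows downward; lengths in m; the calibration is good to about 2 mm. A picture is of the moment at which its call begins. There is no depth.
- robot.finish_job(): hands the job in; it is judged then, once.
Trained networks look in the newest picture that a camera, given by its name, has taken for a name from the list of things; names that differ only in an ending like _2 or _b are one class to them, and where a whole thing is asked for, a point or a joint stands for the part that bears it (a point fixed in the world has none). Each returns a list of dicts, best first, with "p" (0 to 1); they miss things now and then, are a little off and sometimes report something else, mostly with a low value. They report only what shows in the picture. A call takes as long as a camera call. They do not tell look-alikes from the thing itself.
- robot.regions_of(query, camera): "mask" (384x512 bool, what is visible of it) and "extent" ([left, top, right, bottom] in pixels, round what is visible of it).
The state is a dict: "time_s": time; "joint_positions": joint angles; "qd": joint speeds; "joint_torque": joint torques, N m; "tcp_pos": TCP position; "tcp_rot": TCP orientation; "ft_force": force on the tool from outside, world axes, zero at the start; "moment": the same for the moment, N m; "opening": finger opening in m; "gripper_force": force on a finger pad.
Only numpy, scipy, OpenCV 4.12 (cv2) and the standard library are available. Lean on these libraries where they do the work, as an engineer would, in place of code of your own. Each camera call takes 0.05 s, during which the arm holds its last target. There are 200 camera calls.

## Task

Put the middle-sized of the three steel measuring cups on the dispenser's base, upright and centred under the clear chute, and let go of it. Then squeeze the trigger fully against its fixed grip and hold it a moment so that the stock tablet drops into the cup, and release the trigger; do not work the trigger before the cup stands there. Leave the filled cup under the chute, and do not shift the other two cups, the pot, the jar or the oil bottle.

Things in the scene. Friction and masses are not known exactly. Their poses are not given: they have to be found in the camera images.
- dispenser: Fixed stock-tablet dispenser, 175 mm high; its front (open side) faces its -x, z up. Origin: on the table, straight below the chute. Steel base plate 10 mm thick, x -63 to 87, y -75 to 115 mm. White column at y 71 to 105, x -15 to 35 mm, with an arm to the chute. The cup goes in from the front, handle to the front. A fixed grip sticks out on the -y side, with the trigger in front of it.
- rest (a point): Point on top of the base plate (10 mm above the table), straight below the chute: the centre of the cup's underside belongs here.
- chute_mouth (a point): Centre of the chute's lower end, 96 mm above the table. The chute is an upright clear tube, 49 mm outside, 43 mm inside, up to 174 mm high, open on top, shut below by a sliding gate plate that draws back to +x. Gate and guides reach down to 93 mm above the table: the cup's rim must pass below that.
- grip_pad (a point): Centre of the fixed black grip at the place to squeeze: a bar along the dispenser's y, 24 mm wide (x) and 24 mm high (z), from y -45 to -150 mm; this point is at (30, -110, 150) mm in the dispenser's frame. Only the base plate is below it, nothing above.
- trigger_pad (a point): Point in the middle of the steel trigger blade, 75 mm from its hinge, moving with it. The blade is 10 mm thick, 20 mm high, 104 mm long, in front (-x) of the grip at the same height. Released it slants away, 34 mm from grip_pad centre to centre (outside to outside 52 mm); fully squeezed it is parallel to the grip and 1 mm off it (outside to outside 35 mm).
- trigger (a joint): Angle of the trigger about its upright hinge at (12, -35) mm in the dispenser's frame: 0 = released (its spring returns it), 0.22 rad = fully squeezed against the grip. It needs about 4 N to start and 9 N at the end, at the trigger pad. It draws the gate back; the tablet falls only near the end of the travel.
- tablet: Loose pressed stock tablet, a plain light-brown disc of 38 mm diameter, 15 mm thick, 30 g, lying in the chute on the gate. Origin: centre of its underside.
- cup_small: The smallest of three plain steel measuring cups (the small one): round, open on top, 54 mm outside diameter, 44 mm high, wall 3 mm, floor 4 mm. Origin: centre of its underside, z up; its straight handle points along its -x.
- cup_small_handle (a point): Point in the middle of that cup's handle, where to grip it: a level flat bar 10 mm wide (along the cup's y), 14 mm high (z), reaching 110 mm out from the cup wall; the point is 50 mm out from the wall (77 mm from the cup's axis) and 32 mm above its underside.
- cup_middle: The middle-sized of three plain steel measuring cups (the middle one): round, open on top, 70 mm outside diameter, 56 mm high, wall 3 mm, floor 4 mm. Origin: centre of its underside, z up; its straight handle points along its -x.
- cup_middle_handle (a point): Point in the middle of that cup's handle, where to grip it: a level flat bar 10 mm wide (along the cup's y), 14 mm high (z), reaching 110 mm out from the cup wall; the point is 50 mm out from the wall (85 mm from the cup's axis) and 44 mm above its underside.
- cup_large: The largest of three plain steel measuring cups (the large one): round, open on top, 88 mm outside diameter, 68 mm high, wall 3 mm, floor 4 mm. Origin: centre of its underside, z up; its straight handle points along its -x.
- cup_large_handle (a point): Point in the middle of that cup's handle, where to grip it: a level flat bar 10 mm wide (along the cup's y), 14 mm high (z), reaching 110 mm out from the cup wall; the point is 50 mm out from the wall (94 mm from the cup's axis) and 56 mm above its underside.
- pot: Open steel cooking pot, 170 mm diameter, 90 mm high, two loop handles along its y (240 mm over them). Bystander. Origin: centre of its underside.
- jar: Glass jar with lid, 76 mm diameter, 100 mm high. Bystander. Origin: centre of its underside.
- oil_bottle: Amber oil bottle, 64 mm diameter, 190 mm high. Bystander. Origin: centre of its underside.
Not all that is in view belongs to the job. What is shaped like the cup_middle but green is not meant.

How it is judged:
By the outcome, as a careful person would: the job done as asked, in the order asked, and still so for the second after the job is handed in, with the robot touching nothing.
It also fails if it takes over 64 s, if anything falls off the work surface, if the arm or the gripper's body presses on something with over 40 N, if the wrist force passes 120 N, or if a joint passes its speed limit or range.

## Working session

There is one attempt and no reset: what is moved stays moved. The work goes in short steps, Python scripts to look and compute and a tool call to move; the robot and the scene stay as the last step left them, time stands still between calls to the robot, and variables do not carry over. Pictures are saved under pics/ and viewed, at most 10 in all, crops included, and the job is handed in when it is done.

Besides the shell and the picture viewer there is one more tool, called after "Call:" by a JSON object that holds its "fn" and its "kwargs", one argument or row to a line. play_rows: Moves the arm, as the interface text tells. Its arguments: {"type":"object","properties":{"steps":{"type":"array"},"force":{"type":"number"}},"required":["steps"]}

```bash
ls; mkdir -p pics
python3 - <<'E'
from station import robot
import cv2,numpy as np
ims=[]
for n in("scene","side"):
    c=robot.camera(n); ims.append(c["color"]); print(n,np.round(c["mtx"],1).tolist(),np.round(c["world_to_cam"],3).tolist())
    for q in("dispenser","cup_small","cup_middle","cup_large","trigger","grip_pad","chute_mouth","tablet","pot","jar","oil_bottle"):
        try: print(q,[(round(r["p"],2),np.round(r["extent"]).tolist()) for r in robot.regions_of(q,n)][:4])
        except Exception as e: print(q,e)
cv2.imwrite("pics/a.png",ims[0]);cv2.imwrite("pics/b.png",ims[1])
print(robot.observe())
E
```

```text
pics
scene [[382.6, 0.0, 255.4], [0.0, 382.6, 200.9], [0.0, 0.0, 1.0]] [[-0.709, 0.705, 0.003, 0.345], [0.59, 0.597, -0.544, -0.338], [-0.385, -0.384, -0.839, 1.751], [0.0, 0.0, 0.0, 1.0]]
dispenser [(0.6, [248.0, 183.0, 313.0, 262.0])]
cup_small [(0.53, [188.0, 130.0, 224.0, 153.0])]
cup_middle [(0.86, [225.0, 156.0, 259.0, 186.0]), (0.73, [268.0, 165.0, 311.0, 191.0]), (0.59, [183.0, 232.0, 234.0, 254.0]), (0.48, [356.0, 226.0, 414.0, 286.0])]
cup_large [(0.55, [190.0, 140.0, 232.0, 177.0])]
trigger [(0.64, [258.0, 183.0, 268.0, 201.0]), (0.57, [358.0, 225.0, 420.0, 288.0])]
grip_pad [(0.81, [246.0, 182.0, 316.0, 266.0])]
chute_mouth [(0.91, [248.0, 183.0, 313.0, 263.0]), (0.53, [192.0, 139.0, 229.0, 175.0])]
tablet []
pot [(0.63, [357.0, 225.0, 422.0, 284.0]), (0.44, [186.0, 132.0, 223.0, 153.0])]
jar [(0.76, [164.0, 183.0, 184.0, 206.0])]
oil_bottle [(0.91, [316.0, 268.0, 336.0, 301.0])]
side [[363.1, 0.0, 250.4], [0.0, 363.1, 191.4], [0.0, 0.0, 1.0]] [[-0.98, -0.195, 0.025, 0.586], [-0.128, 0.537, -0.834, 0.112], [0.15, -0.821, -0.551, 1.09], [0.0, 0.0, 0.0, 1.0]]
dispenser [(0.
[... 725 characters left out ...]
83.0, 280.0])]
{'time_s': 1.2, 'joint_positions': array([-5.28209504e+01,  2.05453167e+01,  6.82517418e-01,  1.84301071e-03,
       -7.01356772e+01, -1.65042329e+01]), 'qd': array([ 0.00434367,  0.01225871, -0.10786904,  0.03417322,  0.06938619,
        0.0192582 ]), 'joint_torque': array([ 7.01883710e-05, -5.82403457e+01,  2.93301737e+01,  7.00247616e+00,
        1.25191870e-02, -1.11410375e-05]), 'tcp_pos': array([ 0.2382596 , -0.63153947,  0.25158308]), 'tcp_rot': array([-1.79998047e+02, -1.22915054e-03, -1.59324557e+02]), 'ft_force': array([0.12071923, 0.18287516, 0.06746048]), 'moment': array([-0.00888661, -0.02090556, -0.01720958]), 'gripper_force': 0.0, 'opening': 0.08742302545364757}
```

View pics/a.png

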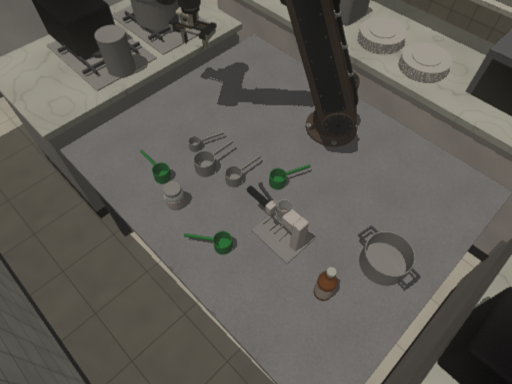

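View pics/b.png

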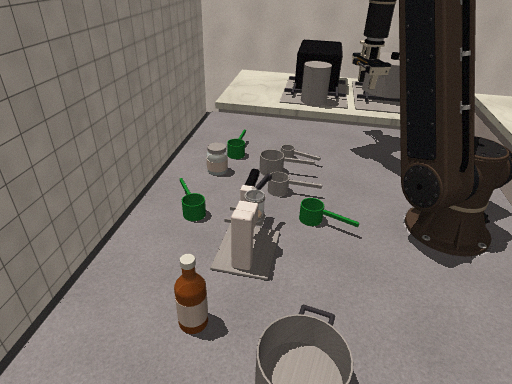

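The pictures show three steel cups in a row: small at scene (195,144), large at (205,163) and middle at (234,176), which is side (278,184). The dispenser is at scene (285,230), with its black grip at (258,195). The rest are green look-alikes. Next I'll fit the poses by silhouette.

```bash
cat > h.py <<'E'
import cv2,numpy as np
from scipy.optimize import differential_evolution
from station import robot
def box(x0,x1,y0,y1,z0,z1): return np.array([[x,y,z] for x in(x0,x1) for y in(y0,y1) for z in(z0,z1)])/1e3
def cyl(r,z0,z1,x=0,y=0): 
    a=np.linspace(0,2*np.pi,40); return np.array([[x+r*np.cos(t),y+r*np.sin(t),z] for z in(z0,z1) for t in a])/1e3
def cup(r,h): return [cyl(r,0,h),box(-r-110,-r+2,-5,5,h-19,h-5)]
CUP={"cup_small":cup(27,44),"cup_middle":cup(35,56),"cup_large":cup(44,68)}
DISP=[box(-63,87,-75,115,0,10),box(-15,35,71,105,0,175),cyl(24.5,93,174),box(18,42,-150,-45,138,162)]
bl=np.array([[-1,0],[1,0],[-1,1],[1,1]])
def blade(a):
    # hinge (12,-35), length 104
    d=np.array([-np.sin(.22-a),-np.cos(.22-a)]); n=np.array([d[1],-d[0]])
    P=[np.r_[np.array([12.,-35])+d*s+n*t,z] for s in(0,104) for t in(-5,5) for z in(140,160)]
    return np.array(P)/1e3
def proj(P,c):
    q=P@c["world_to_cam"][:3,:3].T+c["world_to_cam"][:3,3]; q=q@c["mtx"].T; return q[:,:2]/q[:,2:]
def pose(P,v): 
    x,y,w=v; C,S=np.cos(w),np.sin(w); return np.c_[x+C*P[:,0]-S*P[:,1],y+S*P[:,0]+C*P[:,1],P[:,2]]
K=4
def render(parts,v,c):
    m=np.zeros((384*K,512*K),np.uint8)
    for P in parts:
        h=cv2.convexHull(((proj(pose(P,v),c)+.5)*K-.5).astype(np.float32)); cv2.fillConvexPoly(m,np.round(h).astype(np.int32),1)
    return cv2.resize(m.astype(np.float32),(512,384),interpolation=cv2.INTER_AREA)
def fit(parts,obs,b,n=25):
    def f(v):
        s=0
        for c,m in obs:
            r=render(parts,v,c); s+=1-np.minimum(r,m).sum()/np.maximum(r,m).sum()
        return s/len(obs)
    r=differential_evolution(f,b,maxiter=n,popsize=10,seed=0,polish=False); return r.x,r.fun
def onplane(px,c,z):
    R=c["world_to_cam"][:3,:3];t=c["world_to_cam"][:3,3]; d=R.T@np.linalg.solve(c["mtx"],[px[0],px[1],1]); o=-R.T@t
    return (o+d*(z-o[2])/d[2])[:2]
E
cat > m.py <<'E'
from h import *
import pickle
cs={n:robot.camera(n) for n in("scene","side")}
def pick(q,n,near):
    rs=robot.regions_of(q,n); rs=[r for r in rs if np.hypot((r["extent"][0]+r["extent"][2])/2-near[0],(r["extent"][1]+r["extent"][3])/2-near[1])<15]
    return rs[0]["mask"].astype(np.float32) if rs else None
out={}
for q,p in dict(cup_middle=((242,171),(295,185)),cup_large=((211,158),(287,163)),cup_small=((206,141),(300,153)),dispenser=((281,222),(246,226))).items():
    obs=[(cs[n],m) for n,m in((n,pick(q,n,pp)) for n,pp in zip(cs,p)) if m is not None]
    c,m=obs[0]; x0=onplane(np.argwhere(m>.5).mean(0)[::-1],c,.03)
    parts=CUP.get(q) or DISP+[blade(0)]
    v,e=fit(parts,obs,[(x0[0]-.12,x0[0]+.12),(x0[1]-.12,x0[1]+.12),(-np.pi,np.pi)],60); out[q]=v
    print(q,len(obs),np.round(v[:2],4),round(np.degrees(v[2]),1),round(e,3))
for q,p in dict(jar=(174,205),oil_bottle=(326,298),green1=(278,186),green2=(223,247),green3=(162,178)).items(): print(q,onplane(p,cs["scene"],0).round(3))
pickle.dump(out,open("out.pkl","wb"))
ims=[]
for n,(x,y) in zip(cs,((170,115),(190,125))):
    im=cv2.resize(cs[n]["color"],None,fx=4,fy=4,interpolation=cv2.INTER_CUBIC)
    for q,v in out.items():
        for P in (CUP.get(q) or DISP+[blade(0)]): cv2.polylines(im,[np.round(cv2.convexHull(((proj(pose(P,v),cs[n])+.5)*4).astype(np.float32))).astype(np.int32)],1,(0,0,255),1)
    ims.append(im[y*4:y*4+600,x*4:x*4+600])
cv2.imwrite("pics/c.png",cv2.resize(np.hstack(ims),(800,400)))
E
python3 m.py
```

```text
cup_middle 2 [ 0.5213 -0.0918] -2.5 0.15
cup_large 2 [ 0.5622 -0.2224] -0.8 0.142
cup_small 2 [ 0.5174 -0.3444] -19.4 0.212
dispenser 1 [0.5483 0.2023] -1.6 0.107
jar [ 0.772 -0.17 ]
oil_bottle [0.637 0.496]
green1 [0.412 0.057]
green2 [0.758 0.103]
green3 [ 0.725 -0.31 ]
```

View pics/c.png

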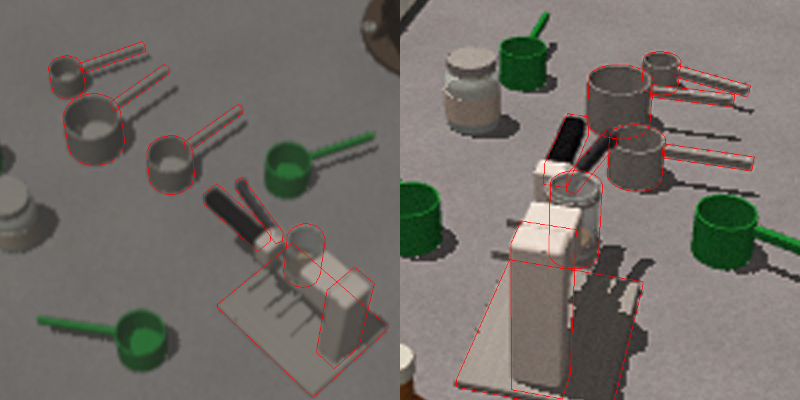

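The fits overlay well. Now I'll approach above the middle cup's handle.

Call:
{"fn": "play_rows", "kwargs": {
  "steps": [
    {"rz":7.7},
    {"rz":7.7},
    {"rz":7.8},
    {"tx":-0.014,"ty":0.046},
    {"tx":-0.014,"ty":0.046}
  ]
}}

```text
schema error: expected keys tx, ty, tz, rx, ry, rz, jaw
```

Call:
{"fn": "play_rows", "kwargs": {
  "steps": [
    {"tx":-0.015,"ty":0.046},
    {"tx":-0.015,"ty":0.046},
    {"tx":-0.015,"ty":0.046},
    {"tx":-0.015,"ty":0.046},
    {"tx":-0.015,"ty":0.046}
  ]
}}

```text
schema error: expected keys tx, ty, tz, rx, ry, rz, jaw
```

Call:
{"fn": "play_rows", "kwargs": {
  "steps": [
    {"tx":-0.015,"ty":0.046},
    {"tx":-0.015,"ty":0.046},
    {"tx":-0.015,"ty":0.046},
    {"tx":-0.015,"ty":0.046},
    {"tx":-0.015,"ty":0.046}
  ]
}}

```text
schema error: expected keys tx, ty, tz, rx, ry, rz, jaw
```

Call:
{"fn": "play_rows", "kwargs": {
  "steps": [
    {"tx":0,"ty":0,"tz":0,"rx":0,"ry":0,"rz":7.7,"jaw":-1},
    {"tx":0,"ty":0,"tz":0,"rx":0,"ry":0,"rz":7.7,"jaw":-1},
    {"tx":0,"ty":0,"tz":0,"rx":0,"ry":0,"rz":7.8,"jaw":-1},
    {"tx":-0.014,"ty":0.046,"tz":0,"rx":0,"ry":0,"rz":0,"jaw":-1},
    {"tx":-0.014,"ty":0.046,"tz":0,"rx":0,"ry":0,"rz":0,"jaw":-1}
  ]
}}

```text
time_s: 2.2
tcp_pos: [0.27, -0.5403, 0.2505]
tcp_rot: [179.9, -0.1, 177.3]
ft_force: [1.3, 0.4, -0.0]
opening: 0.0876
gripper_force: 0.0
```

Call:
{"fn": "play_rows", "kwargs": {
  "steps": [
    {"tx":-0.015,"ty":0.046,"tz":0,"rx":0,"ry":0,"rz":0,"jaw":-1},
    {"tx":-0.015,"ty":0.046,"tz":0,"rx":0,"ry":0,"rz":0,"jaw":-1},
    {"tx":-0.015,"ty":0.046,"tz":0,"rx":0,"ry":0,"rz":0,"jaw":-1},
    {"tx":-0.015,"ty":0.046,"tz":0,"rx":0,"ry":0,"rz":0,"jaw":-1},
    {"tx":-0.015,"ty":0.046,"tz":0,"rx":0,"ry":0,"rz":0,"jaw":-1}
  ]
}}

```text
time_s: 2.7
tcp_pos: [0.3556, -0.3127, 0.2519]
tcp_rot: [-180.0, 0.0, 177.5]
ft_force: [1.4, -0.0, 0.4]
opening: 0.0874
gripper_force: 0.0
```

Call:
{"fn": "play_rows", "kwargs": {
  "steps": [
    {"tx":-0.015,"ty":0.046,"tz":0,"rx":0,"ry":0,"rz":0,"jaw":-1},
    {"tx":-0.015,"ty":0.046,"tz":0,"rx":0,"ry":0,"rz":0,"jaw":-1},
    {"tx":-0.015,"ty":0.046,"tz":0,"rx":0,"ry":0,"rz":0,"jaw":-1},
    {"tx":-0.015,"ty":0.046,"tz":0,"rx":0,"ry":0,"rz":0,"jaw":-1},
    {"tx":-0.015,"ty":0.046,"tz":0,"rx":0,"ry":0,"rz":0,"jaw":-1}
  ]
}}

```text
time_s: 3.2
tcp_pos: [0.4408, -0.0859, 0.2522]
tcp_rot: [180.0, 0.1, 177.5]
ft_force: [1.2, -0.4, -0.3]
opening: 0.0875
gripper_force: 0.0
```

```bash
cat > w.py <<'E'
from h import *
import pickle,sys
out=pickle.load(open("out.pkl","rb")); c=robot.camera("wrist"); im=cv2.resize(c["color"],None,fx=1.5,fy=1.5)
for q,v in out.items():
    for P in (CUP.get(q) or DISP+[blade(0)]):
        if ((pose(P,v)@c["world_to_cam"][:3,:3].T+c["world_to_cam"][:3,3])[:,2]>.02).all():
            cv2.polylines(im,[np.round(cv2.convexHull(((proj(pose(P,v),c)+.5)*1.5).astype(np.float32))).astype(np.int32)],1,(0,0,255),1)
cv2.imwrite(sys.argv[1],im)
s=robot.observe();print(s["tcp_pos"].round(4),s["tcp_rot"].round(2),s["time_s"])
for q in("cup_middle","dispenser","trigger","grip_pad"):
    print(q,[(round(r["p"],2),np.round(r["extent"]).tolist()) for r in robot.regions_of(q,"wrist")])
E
python3 w.py pics/d.png
```

```text
[ 0.4435 -0.0813  0.2522] [179.92   0.18 177.62] 3.25
cup_middle [(0.83, [232.0, 114.0, 291.0, 248.0]), (0.77, [337.0, 0.0, 444.0, 168.0]), (0.52, [380.0, 374.0, 395.0, 381.0])]
dispenser [(0.71, [230.0, 116.0, 291.0, 246.0]), (0.7, [428.0, 192.0, 511.0, 215.0])]
trigger [(0.17, [61.0, 135.0, 85.0, 218.0])]
grip_pad [(0.95, [424.0, 192.0, 512.0, 217.0])]
```

View pics/d.png

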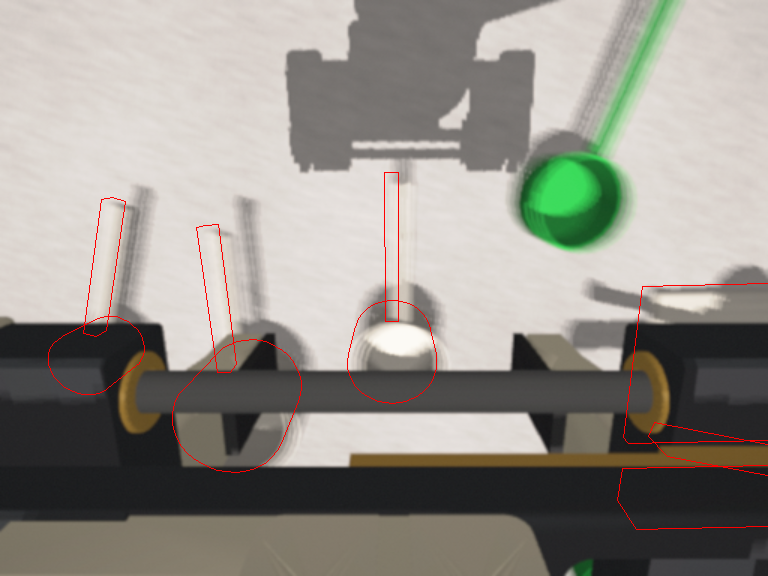

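In the wrist view the predicted outlines sit on the middle cup and its handle at about (390,250) within blur, because the arm was still settling. I'll descend partly and refine.

Call:
{"fn": "play_rows", "kwargs": {
  "steps": [
    {"tx":0.007,"ty":-0.007,"tz":0.03,"rx":0,"ry":0,"rz":0,"jaw":-1},
    {"tx":0,"ty":0,"tz":0.04,"rx":0,"ry":0,"rz":0,"jaw":-1},
    {"tx":0,"ty":0,"tz":0.04,"rx":0,"ry":0,"rz":0,"jaw":-1},
    {"tx":0,"ty":0,"tz":0,"rx":0,"ry":0,"rz":0,"jaw":-1},
    {"tx":0,"ty":0,"tz":0,"rx":0,"ry":0,"rz":0,"jaw":-1}
  ]
}}

```text
time_s: 3.95
tcp_pos: [0.433, -0.0958, 0.1422]
tcp_rot: [-179.9, -0.1, 177.4]
ft_force: [1.0, -0.0, 1.3]
opening: 0.0872
gripper_force: 0.0
```

```bash
python3 w.py pics/e.png
```

```text
[ 0.434  -0.0954  0.1431] [-1.7998e+02  7.0000e-02  1.7742e+02] 4.0
cup_middle [(0.87, [377.0, 0.0, 512.0, 204.0]), (0.58, [232.0, 130.0, 313.0, 303.0])]
dispenser []
trigger []
grip_pad []
```

View pics/e.png

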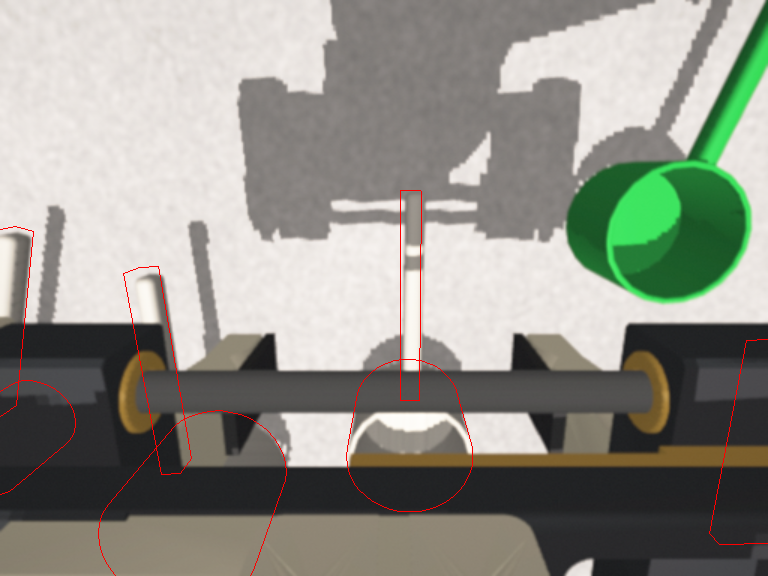

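The outline now lies on the handle within about 1 mm. I'll lower and grip.

Call:
{"fn": "play_rows", "kwargs": {
  "steps": [
    {"tx":-0.002,"ty":0.0075,"tz":0.03,"rx":0,"ry":0,"rz":0,"jaw":-1},
    {"tx":0,"ty":0,"tz":0.03,"rx":0,"ry":0,"rz":0,"jaw":-1},
    {"tx":0,"ty":0,"tz":0.02,"rx":0,"ry":0,"rz":0,"jaw":-1},
    {"tx":0,"ty":0,"tz":0.013,"rx":0,"ry":0,"rz":0,"jaw":-1},
    {"tx":0,"ty":0,"tz":0,"rx":0,"ry":0,"rz":0,"jaw":-1}
  ]
}}

```text
time_s: 4.7
tcp_pos: [0.435, -0.0872, 0.0479]
tcp_rot: [-180.0, -0.1, 177.5]
ft_force: [0.0, 0.3, 0.9]
opening: 0.0875
gripper_force: 0.0
```

Call:
{"fn": "play_rows", "kwargs": {
  "steps": [
    {"tx":0,"ty":0,"tz":0,"rx":0,"ry":0,"rz":0,"jaw":0.5},
    {"tx":0,"ty":0,"tz":0,"rx":0,"ry":0,"rz":0,"jaw":1},
    {"tx":0,"ty":0,"tz":0,"rx":0,"ry":0,"rz":0,"jaw":1},
    {"tx":0,"ty":0,"tz":0,"rx":0,"ry":0,"rz":0,"jaw":1},
    {"tx":0,"ty":0,"tz":0,"rx":0,"ry":0,"rz":0,"jaw":1}
  ],
  "force": 40
}}

```text
time_s: 5.2
tcp_pos: [0.4357, -0.0871, 0.049]
tcp_rot: [180.0, 0.1, 177.5]
ft_force: [0.7, -0.1, 0.6]
opening: 0.0534
gripper_force: 0.0
```

Call:
{"fn": "play_rows", "kwargs": {
  "steps": [
    {"tx":0,"ty":0,"tz":0,"rx":0,"ry":0,"rz":0,"jaw":1},
    {"tx":0,"ty":0,"tz":0,"rx":0,"ry":0,"rz":0,"jaw":1},
    {"tx":0,"ty":0,"tz":0,"rx":0,"ry":0,"rz":0,"jaw":1},
    {"tx":0,"ty":0,"tz":0,"rx":0,"ry":0,"rz":0,"jaw":1},
    {"tx":0,"ty":0,"tz":0,"rx":0,"ry":0,"rz":0,"jaw":1}
  ]
}}

```text
time_s: 5.7
tcp_pos: [0.4354, -0.0872, 0.0485]
tcp_rot: [-180.0, -0.0, 177.5]
ft_force: [-0.4, -0.2, -0.1]
opening: 0.0129
gripper_force: 0.0
```

Call:
{"fn": "play_rows", "kwargs": {
  "steps": [
    {"tx":0,"ty":0,"tz":0,"rx":0,"ry":0,"rz":0,"jaw":1},
    {"tx":0,"ty":0,"tz":0,"rx":0,"ry":0,"rz":0,"jaw":1},
    {"tx":0,"ty":0,"tz":-0.01,"rx":0,"ry":0,"rz":0,"jaw":1},
    {"tx":0,"ty":0,"tz":-0.015,"rx":0,"ry":0,"rz":0,"jaw":1},
    {"tx":0,"ty":0,"tz":-0.015,"rx":0,"ry":0,"rz":0,"jaw":1}
  ]
}}

```text
time_s: 6.2
tcp_pos: [0.4352, -0.0873, 0.0894]
tcp_rot: [-180.0, -0.0, 177.5]
ft_force: [0.1, 0.2, -1.3]
opening: 0.0098
gripper_force: 40.0
```

Call:
{"fn": "play_rows", "kwargs": {
  "steps": [
    {"tx":0,"ty":0,"tz":-0.015,"rx":0,"ry":0,"rz":0,"jaw":1},
    {"tx":0,"ty":0,"tz":-0.007,"rx":0,"ry":0,"rz":0,"jaw":1},
    {"tx":0.001,"ty":0.015,"tz":0,"rx":0,"ry":0,"rz":0,"jaw":1},
    {"tx":0.002,"ty":0.02,"tz":0,"rx":0,"ry":0,"rz":0,"jaw":1},
    {"tx":0.003,"ty":0.025,"tz":0,"rx":0,"ry":0,"rz":0,"jaw":1}
  ]
}}

```text
time_s: 6.7
tcp_pos: [0.4319, -0.0267, 0.1107]
tcp_rot: [180.0, -0.0, 177.4]
ft_force: [0.3, 0.6, -0.2]
opening: 0.0093
gripper_force: 40.0
```

Run:
```python
from h import *
ims=[]
for n in("scene","side"):
    im=robot.camera(n)["color"]; (x,y)=(170,115) if n=="scene" else (190,125)
    ims.append(cv2.resize(im[y:y+150,x:x+150],(400,400),interpolation=cv2.INTER_CUBIC))
cv2.imwrite("pics/f.png",np.hstack(ims)); s=robot.observe(); print(s["tcp_pos"],s["opening"],s["moment"])
```

```text
[ 0.43210143 -0.025433    0.11084854] 0.009522509313555024 [-0.02637434 -0.09120207  0.02280546]
```

View pics/f.png

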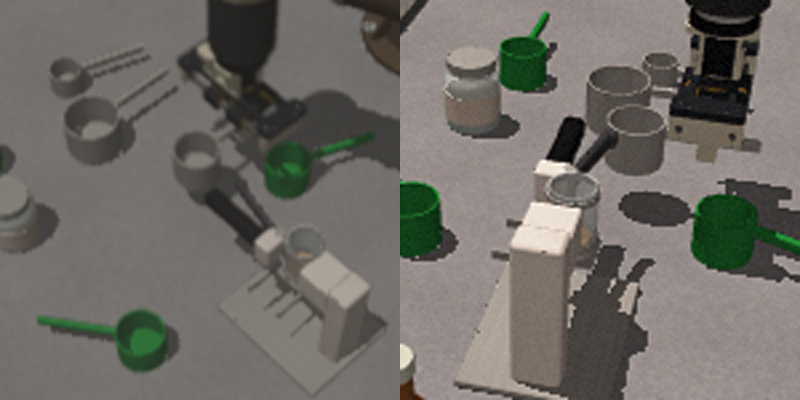

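The cup is held upright with its handle level, and nothing else has moved. Next I'll refine the dispenser fit.

Run:
```python
from h import *
import pickle
out=pickle.load(open("out.pkl","rb")); v0=out["dispenser"]
parts=DISP+[blade(0),box(-12,32,20,105,140,175)]
obs=[]
for n in("scene","side"):
    c=robot.camera(n)
    for q in("dispenser","chute_mouth","grip_pad"):
        for r in robot.regions_of(q,n):
            e=r["extent"]; ctr=((e[0]+e[2])/2,(e[1]+e[3])/2); t=(281,222) if n=="scene" else (246,226)
            if np.hypot(ctr[0]-t[0],ctr[1]-t[1])<12:
                o=[(c,r["mask"].astype(np.float32))]; obs+=o
                v,e=fit(parts,o,[(v0[0]-.03,v0[0]+.03),(v0[1]-.03,v0[1]+.03),(v0[2]-.2,v0[2]+.2)],25)
                print(n,q,v[:2].round(4),np.degrees(v[2]).round(2),round(e,3)); break
v,e=fit(parts,obs,[(v0[0]-.03,v0[0]+.03),(v0[1]-.03,v0[1]+.03),(v0[2]-.2,v0[2]+.2)],30)
print(v[:2].round(4),np.degrees(v[2]).round(2),round(e,3)); out["dispenser"]=v; pickle.dump(out,open("out.pkl","wb"))
ims=[]
for n,(x,y) in (("scene",(235,170)),("side",(200,160))):
    c=robot.camera(n);im=cv2.resize(c["color"],None,fx=4,fy=4,interpolation=cv2.INTER_CUBIC)
    for P in parts: cv2.polylines(im,[np.round(cv2.convexHull(((proj(pose(P,v),c)+.5)*4).astype(np.float32))).astype(np.int32)],1,(0,0,255),1)
    ims.append(im[y*4:y*4+500,x*4:x*4+400])
cv2.imwrite("pics/g.png",np.hstack(ims))
```

```text
scene dispenser [0.5504 0.2016] -1.48 0.106
scene chute_mouth [0.5479 0.202 ] -3.17 0.117
scene grip_pad [0.5493 0.2034] -2.18 0.068
side dispenser [0.5508 0.1993] -2.0 0.081
side chute_mouth [0.55   0.2016] -1.81 0.062
side grip_pad [0.5498 0.2026] -1.83 0.06
[0.5498 0.2026] -1.85 0.085
```

View pics/g.png

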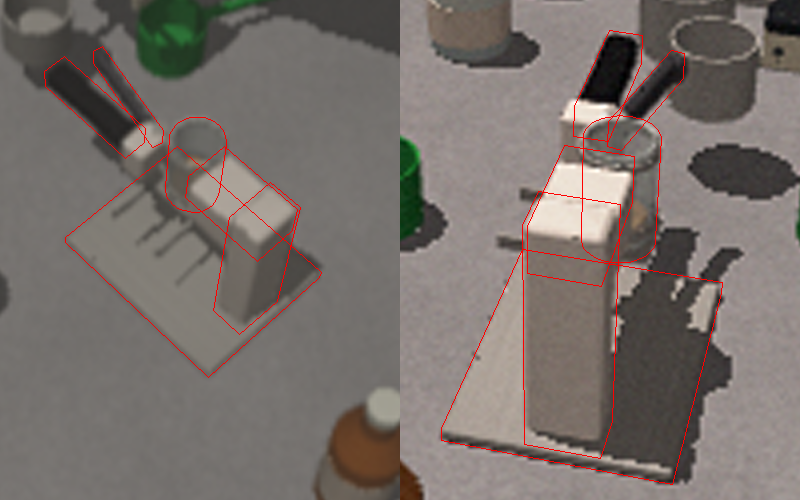

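Call:
{"fn": "play_rows", "kwargs": {
  "steps": [
    {"tx":0.0065,"ty":0.028,"tz":0,"rx":0,"ry":0,"rz":0,"jaw":1},
    {"tx":0.0065,"ty":0.03,"tz":0,"rx":0,"ry":0,"rz":0,"jaw":1},
    {"tx":0.0065,"ty":0.03,"tz":0,"rx":0,"ry":0,"rz":0,"jaw":1},
    {"tx":0.0065,"ty":0.03,"tz":0,"rx":0,"ry":0,"rz":0,"jaw":1},
    {"tx":0.0065,"ty":0.03,"tz":0,"rx":0,"ry":0,"rz":0,"jaw":1}
  ]
}}

```text
time_s: 7.8
tcp_pos: [0.4059, 0.1233, 0.1107]
tcp_rot: [180.0, 0.0, 177.4]
ft_force: [-0.4, 1.0, -1.7]
opening: 0.0096
gripper_force: 40.0
```

Call:
{"fn": "play_rows", "kwargs": {
  "steps": [
    {"tx":0.0065,"ty":0.03,"tz":0,"rx":0,"ry":0,"rz":0,"jaw":1},
    {"tx":0.0065,"ty":0.03,"tz":0,"rx":0,"ry":0,"rz":0,"jaw":1},
    {"tx":0.0065,"ty":0.022,"tz":0,"rx":0,"ry":0,"rz":0,"jaw":1},
    {"tx":0,"ty":0,"tz":0,"rx":0,"ry":0,"rz":0,"jaw":1},
    {"tx":0,"ty":0,"tz":0,"rx":0,"ry":0,"rz":0,"jaw":1}
  ]
}}

```text
time_s: 8.3
tcp_pos: [0.3901, 0.2052, 0.1104]
tcp_rot: [-180.0, -0.0, 177.5]
ft_force: [-0.6, -0.0, 0.1]
opening: 0.0094
gripper_force: 40.0
```

Call:
{"fn": "play_rows", "kwargs": {
  "steps": [
    {"tx":0,"ty":0,"tz":0.012,"rx":0,"ry":0,"rz":0,"jaw":1},
    {"tx":0,"ty":0,"tz":0.016,"rx":0,"ry":0,"rz":0,"jaw":1},
    {"tx":0,"ty":0,"tz":0.016,"rx":0,"ry":0,"rz":0,"jaw":1},
    {"tx":0,"ty":0,"tz":0,"rx":0,"ry":0,"rz":0,"jaw":1},
    {"tx":0,"ty":0,"tz":0,"rx":0,"ry":0,"rz":0,"jaw":1}
  ]
}}

```text
time_s: 8.8
tcp_pos: [0.3904, 0.2043, 0.0667]
tcp_rot: [-179.9, -0.0, 177.4]
ft_force: [-0.3, 0.0, -0.5]
opening: 0.0099
gripper_force: 40.0
```

Call:
{"fn": "play_rows", "kwargs": {
  "steps": [
    {"tx":-0.01,"ty":0.001,"tz":0,"rx":0,"ry":0,"rz":0,"jaw":1},
    {"tx":-0.016,"ty":0.001,"tz":0,"rx":0,"ry":0,"rz":0,"jaw":1},
    {"tx":-0.016,"ty":0.001,"tz":0,"rx":0,"ry":0,"rz":0,"jaw":1},
    {"tx":-0.016,"ty":0.001,"tz":0,"rx":0,"ry":0,"rz":0,"jaw":1},
    {"tx":-0.0155,"ty":0.001,"tz":0,"rx":0,"ry":0,"rz":0,"jaw":1}
  ]
}}

```text
time_s: 9.3
tcp_pos: [0.4658, 0.2071, 0.0676]
tcp_rot: [179.9, 0.1, 177.5]
ft_force: [-0.6, -0.1, -0.5]
opening: 0.0095
gripper_force: 40.0
```

Call:
{"fn": "play_rows", "kwargs": {
  "steps": [
    {"tx":0,"ty":0,"tz":0,"rx":0,"ry":0,"rz":0,"jaw":1},
    {"tx":0,"ty":0,"tz":0.003,"rx":0,"ry":0,"rz":0,"jaw":1},
    {"tx":0,"ty":0,"tz":0.003,"rx":0,"ry":0,"rz":0,"jaw":1},
    {"tx":0,"ty":0,"tz":0,"rx":0,"ry":0,"rz":0,"jaw":1},
    {"tx":0,"ty":0,"tz":0,"rx":0,"ry":0,"rz":0,"jaw":1}
  ]
}}

```text
time_s: 9.8
tcp_pos: [0.4636, 0.2068, 0.0606]
tcp_rot: [-180.0, -0.0, 177.5]
ft_force: [-0.3, 0.4, 0.2]
opening: 0.0098
gripper_force: 40.0
```

```bash
cat > chk.py <<'E'
from h import *
import pickle,sys
d=pickle.load(open("out.pkl","rb"))["dispenser"]; s=robot.observe(); t=s["tcp_pos"]
print(t.round(4),s["ft_force"].round(1))
cv=(.5498,.2022,np.radians(-2.2)); z=np.array([0,0,.01])
ims=[]
for n,(x,y) in (("scene",(235,160)),("side",(200,150))):
    c=robot.camera(n);im=cv2.resize(c["color"],None,fx=4,fy=4,interpolation=cv2.INTER_CUBIC)
    for P in [P+z for P in CUP["cup_middle"]]: cv2.polylines(im,[np.round(cv2.convexHull(((proj(pose(P,cv),c)+.5)*4).astype(np.float32))).astype(np.int32)],1,(0,0,255),1)
    ims.append(im[y*4:y*4+500,x*4:x*4+400])
cv2.imwrite(sys.argv[1],np.hstack(ims))
E
python3 chk.py pics/h.png
```

```text
[0.4636 0.2068 0.0606] [-0.3  0.4  0.2]
```

View pics/h.png

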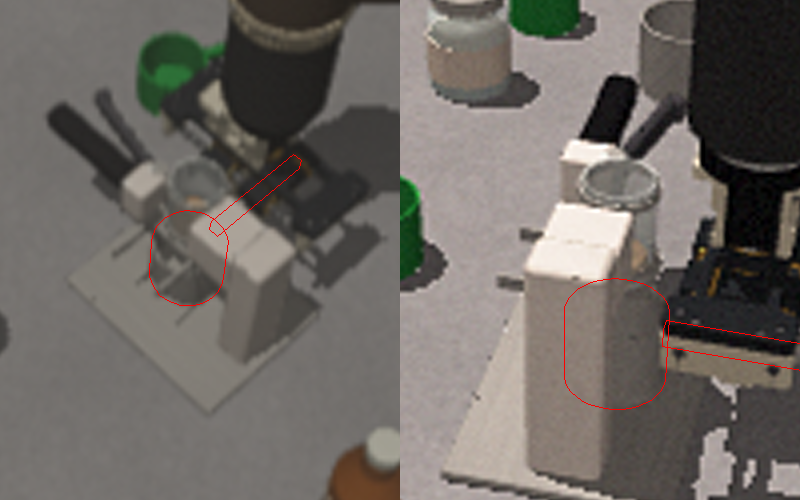

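The cup sits within its predicted outline under the chute, at scene (188,258) in the crop. I'll lower the last 2 mm.

Call:
{"fn": "play_rows", "kwargs": {
  "steps": [
    {"tx":0,"ty":0,"tz":0.001,"rx":0,"ry":0,"rz":0,"jaw":1},
    {"tx":0,"ty":0,"tz":0.001,"rx":0,"ry":0,"rz":0,"jaw":1},
    {"tx":0,"ty":0,"tz":0,"rx":0,"ry":0,"rz":0,"jaw":1},
    {"tx":0,"ty":0,"tz":0,"rx":0,"ry":0,"rz":0,"jaw":1},
    {"tx":0,"ty":0,"tz":0,"rx":0,"ry":0,"rz":0,"jaw":1}
  ]
}}

```text
time_s: 10.4
tcp_pos: [0.464, 0.2069, 0.0586]
tcp_rot: [180.0, 0.0, 177.5]
ft_force: [-0.2, 0.1, -0.1]
opening: 0.0099
gripper_force: 40.0
```

Call:
{"fn": "play_rows", "kwargs": {
  "steps": [
    {"tx":0,"ty":0,"tz":0.001,"rx":0,"ry":0,"rz":0,"jaw":1},
    {"tx":0,"ty":0,"tz":0,"rx":0,"ry":0,"rz":0,"jaw":1},
    {"tx":0,"ty":0,"tz":0,"rx":0,"ry":0,"rz":0,"jaw":1},
    {"tx":0,"ty":0,"tz":0,"rx":0,"ry":0,"rz":0,"jaw":1},
    {"tx":0,"ty":0,"tz":0,"rx":0,"ry":0,"rz":0,"jaw":1}
  ]
}}

```text
time_s: 10.9
tcp_pos: [0.464, 0.2069, 0.058]
tcp_rot: [180.0, 0.0, 177.5]
ft_force: [-3.6, 0.1, 6.5]
opening: 0.0099
gripper_force: 40.0
```

Contact at 6.5 N, so the cup stands on the plate. Releasing.

Call:
{"fn": "play_rows", "kwargs": {
  "steps": [
    {"tx":0,"ty":0,"tz":0,"rx":0,"ry":0,"rz":0,"jaw":0},
    {"tx":0,"ty":0,"tz":0,"rx":0,"ry":0,"rz":0,"jaw":-1},
    {"tx":0,"ty":0,"tz":0,"rx":0,"ry":0,"rz":0,"jaw":-1},
    {"tx":0,"ty":0,"tz":0,"rx":0,"ry":0,"rz":0,"jaw":-1},
    {"tx":0,"ty":0,"tz":0,"rx":0,"ry":0,"rz":0,"jaw":-1}
  ]
}}

```text
time_s: 11.4
tcp_pos: [0.4639, 0.2068, 0.0575]
tcp_rot: [-180.0, -0.0, 177.5]
ft_force: [-0.4, 0.0, 0.4]
opening: 0.0441
gripper_force: 0.0
```

Call:
{"fn": "play_rows", "kwargs": {
  "steps": [
    {"tx":0,"ty":0,"tz":0,"rx":0,"ry":0,"rz":0,"jaw":-1},
    {"tx":0.006,"ty":0,"tz":-0.01,"rx":0,"ry":0,"rz":0,"jaw":-1},
    {"tx":0.01,"ty":0,"tz":-0.02,"rx":0,"ry":0,"rz":0,"jaw":-1},
    {"tx":0.01,"ty":0,"tz":-0.03,"rx":0,"ry":0,"rz":0,"jaw":-1},
    {"tx":0,"ty":0,"tz":-0.045,"rx":0,"ry":0,"rz":0,"jaw":-1}
  ]
}}

```text
time_s: 11.9
tcp_pos: [0.4356, 0.2067, 0.1625]
tcp_rot: [-179.8, -0.2, 177.5]
ft_force: [0.9, 1.6, -0.0]
opening: 0.0841
gripper_force: 0.0
```

Call:
{"fn": "play_rows", "kwargs": {
  "steps": [
    {"tx":0,"ty":0,"tz":-0.045,"rx":0,"ry":0,"rz":0,"jaw":-1},
    {"tx":0,"ty":0,"tz":-0.045,"rx":0,"ry":0,"rz":0,"jaw":-1},
    {"tx":0,"ty":0,"tz":0,"rx":0,"ry":0,"rz":-8,"jaw":-1},
    {"tx":0,"ty":0,"tz":0,"rx":0,"ry":0,"rz":-8,"jaw":-1},
    {"tx":0,"ty":0,"tz":0,"rx":0,"ry":0,"rz":-8,"jaw":-1}
  ]
}}

```text
time_s: 12.4
tcp_pos: [0.4374, 0.2079, 0.2538]
tcp_rot: [179.9, 0.1, -158.2]
ft_force: [-0.1, -0.5, -0.2]
opening: 0.0878
gripper_force: 0.0
```

Call:
{"fn": "play_rows", "kwargs": {
  "steps": [
    {"tx":0,"ty":0,"tz":0,"rx":0,"ry":0,"rz":-8,"jaw":-1},
    {"tx":0,"ty":0,"tz":0,"rx":0,"ry":0,"rz":-8,"jaw":-1},
    {"tx":0,"ty":0,"tz":0,"rx":0,"ry":0,"rz":-8,"jaw":-1},
    {"tx":0,"ty":0,"tz":0,"rx":0,"ry":0,"rz":-8,"jaw":-1},
    {"tx":0,"ty":0,"tz":0,"rx":0,"ry":0,"rz":-8,"jaw":-1}
  ]
}}

```text
time_s: 12.9
tcp_pos: [0.4374, 0.2078, 0.2532]
tcp_rot: [-180.0, 0.0, -118.2]
ft_force: [-0.8, 0.3, 0.4]
opening: 0.0877
gripper_force: 0.0
```

Call:
{"fn": "play_rows", "kwargs": {
  "steps": [
    {"tx":0,"ty":0,"tz":0,"rx":0,"ry":0,"rz":-8,"jaw":-1},
    {"tx":0,"ty":0,"tz":0,"rx":0,"ry":0,"rz":-8,"jaw":-1},
    {"tx":0,"ty":0,"tz":0,"rx":0,"ry":0,"rz":-8,"jaw":-1},
    {"tx":0,"ty":0,"tz":0,"rx":0,"ry":0,"rz":-1.4,"jaw":-1},
    {"tx":0,"ty":0,"tz":0,"rx":0,"ry":0,"rz":0,"jaw":-1}
  ]
}}

```text
time_s: 13.4
tcp_pos: [0.4377, 0.2079, 0.253]
tcp_rot: [-180.0, 0.0, -93.3]
ft_force: [0.2, -0.1, 0.2]
opening: 0.0873
gripper_force: 0.0
```

```bash
sed -i 's/^cv=.*/cv=(t[0],t[1],0)/' chk.py
cat > cupfit.py <<'E'
from h import *
cs={n:robot.camera(n) for n in("scene","side")}
z=np.array([0,0,.01]); parts=[P+z for P in CUP["cup_middle"]]
for n,c in cs.items():
    t=proj(np.array([[.52,.2,.04]]),c)[0]
    for q in("cup_middle","cup_large"):
        for r in robot.regions_of(q,n):
            e=r["extent"]
            if np.hypot((e[0]+e[2])/2-t[0],(e[1]+e[3])/2-t[1])<25: print(n,q,round(r["p"],2),e)
ims=[]
for n,(x,y) in (("scene",(235,160)),("side",(200,150))):
    c=cs[n];im=cv2.resize(c["color"],None,fx=4,fy=4,interpolation=cv2.INTER_CUBIC)
    for P in parts: cv2.polylines(im,[np.round(cv2.convexHull(((proj(pose(P,(.5498,.2022,-.043)),c)+.5)*4).astype(np.float32))).astype(np.int32)],1,(0,0,255),1)
    ims.append(im[y*4:y*4+500,x*4:x*4+400])
cv2.imwrite("pics/i.png",np.hstack(ims)); s=robot.observe(); print(s["tcp_pos"].round(4),s["tcp_rot"].round(2),s["joint_positions"].round(1))
E
python3 cupfit.py
```

```text
scene cup_middle 0.57 [270.5, 198.4, 308.6, 237.0]
side cup_middle 0.72 [251.6, 224.5, 309.5, 254.2]
[0.438  0.208  0.2526] [180.    -0.   -93.19] [ 48.7   2.3 -22.5  -0.  -65.2 -51.9]
```

View pics/i.png

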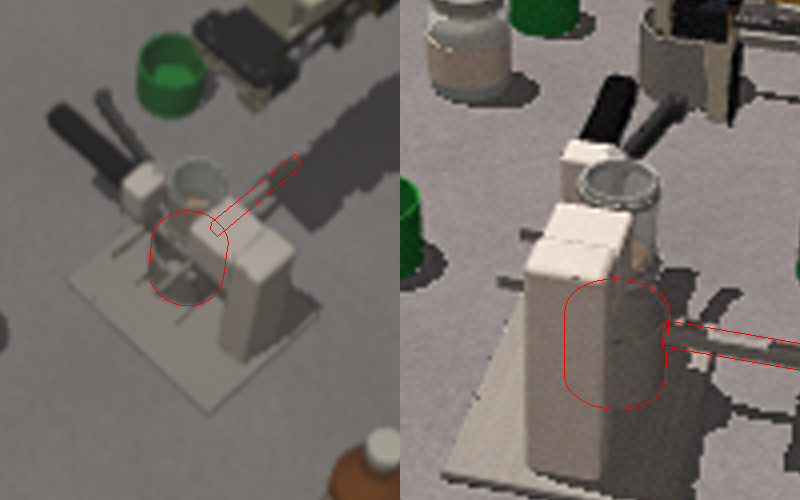

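The cup stands under the chute with its handle on the predicted outline in both views. Next I'll move over the grip.

Call:
{"fn": "play_rows", "kwargs": {
  "steps": [
    {"tx":0,"ty":0,"tz":0,"rx":0,"ry":0,"rz":-1.3,"jaw":-1},
    {"tx":0.028,"ty":-0.034,"tz":0,"rx":0,"ry":0,"rz":0,"jaw":-1},
    {"tx":0.028,"ty":-0.034,"tz":0,"rx":0,"ry":0,"rz":0,"jaw":-1},
    {"tx":0.028,"ty":-0.034,"tz":0,"rx":0,"ry":0,"rz":0,"jaw":-1},
    {"tx":0.028,"ty":-0.034,"tz":0,"rx":0,"ry":0,"rz":0,"jaw":-1}
  ]
}}

```text
time_s: 14.2
tcp_pos: [0.5716, 0.0905, 0.2526]
tcp_rot: [-180.0, 0.0, -91.8]
ft_force: [0.5, 0.5, -0.1]
opening: 0.0878
gripper_force: 0.0
```

Call:
{"fn": "play_rows", "kwargs": {
  "steps": [
    {"tx":0,"ty":0,"tz":0,"rx":0,"ry":0,"rz":0,"jaw":-1},
    {"tx":0,"ty":0,"tz":0,"rx":0,"ry":0,"rz":0,"jaw":-1},
    {"tx":0,"ty":0,"tz":0,"rx":0,"ry":0,"rz":0,"jaw":-1},
    {"tx":0,"ty":0,"tz":0,"rx":0,"ry":0,"rz":0,"jaw":-1},
    {"tx":0,"ty":0,"tz":0,"rx":0,"ry":0,"rz":0,"jaw":-1}
  ]
}}

```text
time_s: 14.7
tcp_pos: [0.5699, 0.0925, 0.253]
tcp_rot: [-180.0, 0.0, -91.7]
ft_force: [0.4, -0.6, 0.5]
opening: 0.0877
gripper_force: 0.0
```

```bash
python3 w.py pics/j.png
```

```text
[0.5699 0.0925 0.253 ] [-1.7997e+02  2.0000e-02 -9.1740e+01] 14.75
cup_middle [(0.9, [2.0, 76.0, 148.0, 216.0]), (0.63, [368.0, 87.0, 512.0, 167.0]), (0.61, [272.0, 227.0, 304.0, 246.0])]
dispenser [(0.55, [217.0, 150.0, 326.0, 311.0])]
trigger [(0.76, [270.0, 167.0, 319.0, 302.0])]
grip_pad [(0.96, [214.0, 151.0, 327.0, 311.0])]
```

View pics/j.png

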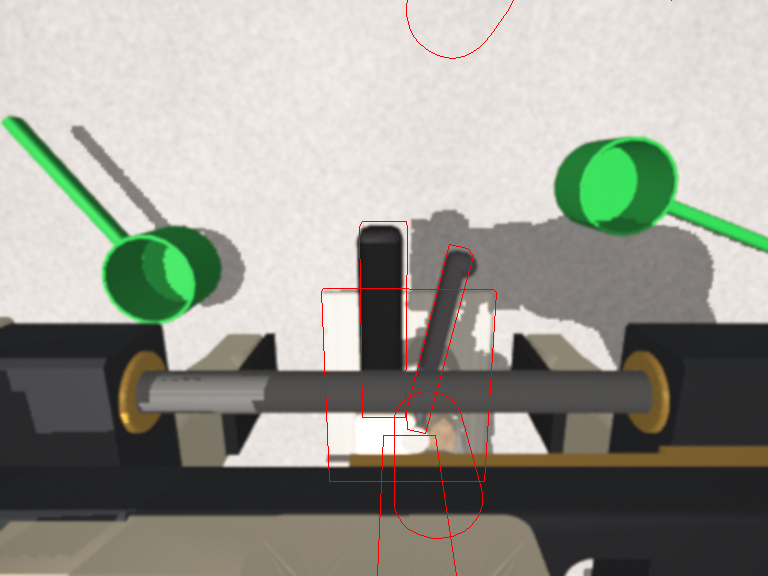

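The wrist view shows the grip (380,300) and trigger (440,320) between the fingers, about 1.5 mm off the prediction. I'll shift slightly and descend.

Call:
{"fn": "play_rows", "kwargs": {
  "steps": [
    {"tx":0,"ty":-0.002,"tz":0.03,"rx":0,"ry":0,"rz":0,"jaw":-1},
    {"tx":0,"ty":0,"tz":0.03,"rx":0,"ry":0,"rz":0,"jaw":-1},
    {"tx":0,"ty":0,"tz":0.025,"rx":0,"ry":0,"rz":0,"jaw":-1},
    {"tx":0,"ty":0,"tz":0.012,"rx":0,"ry":0,"rz":0,"jaw":-1},
    {"tx":0,"ty":0,"tz":0,"rx":0,"ry":0,"rz":0,"jaw":-1}
  ]
}}

```text
time_s: 15.45
tcp_pos: [0.5715, 0.0913, 0.1541]
tcp_rot: [179.8, -0.1, -91.8]
ft_force: [0.6, 0.5, 0.6]
opening: 0.0879
gripper_force: 0.0
```

Call:
{"fn": "play_rows", "kwargs": {
  "steps": [
    {"tx":0,"ty":0,"tz":0,"rx":0,"ry":0,"rz":0,"jaw":1},
    {"tx":0,"ty":0,"tz":0,"rx":0,"ry":0,"rz":0,"jaw":1},
    {"tx":0,"ty":0,"tz":0,"rx":0,"ry":0,"rz":0,"jaw":1},
    {"tx":0,"ty":0,"tz":0,"rx":0,"ry":0,"rz":0,"jaw":1},
    {"tx":0,"ty":0,"tz":0,"rx":0,"ry":0,"rz":0,"jaw":1}
  ],
  "force": 25
}}

```text
time_s: 15.95
tcp_pos: [0.5708, 0.0908, 0.1559]
tcp_rot: [179.9, -0.1, -91.8]
ft_force: [-6.9, -3.2, 3.4]
opening: 0.0533
gripper_force: 3.1
```

Call:
{"fn": "play_rows", "kwargs": {
  "steps": [
    {"tx":0,"ty":0,"tz":0,"rx":0,"ry":0,"rz":0,"jaw":1},
    {"tx":0,"ty":0,"tz":0,"rx":0,"ry":0,"rz":0,"jaw":1},
    {"tx":0,"ty":0,"tz":0,"rx":0,"ry":0,"rz":0,"jaw":1},
    {"tx":0,"ty":0,"tz":0,"rx":0,"ry":0,"rz":0,"jaw":1},
    {"tx":0,"ty":0,"tz":0,"rx":0,"ry":0,"rz":0,"jaw":1}
  ]
}}

```text
time_s: 16.45
tcp_pos: [0.5718, 0.0903, 0.1557]
tcp_rot: [179.9, -0.1, -91.8]
ft_force: [0.1, -6.2, -2.0]
opening: 0.0342
gripper_force: 25.0
```

It's squeezed fully (34 mm outside to outside). I'll hold about 1 s, then release.

Call:
{"fn": "play_rows", "kwargs": {
  "steps": [
    {"tx":0,"ty":0,"tz":0,"rx":0,"ry":0,"rz":0,"jaw":1},
    {"tx":0,"ty":0,"tz":0,"rx":0,"ry":0,"rz":0,"jaw":1},
    {"tx":0,"ty":0,"tz":0,"rx":0,"ry":0,"rz":0,"jaw":1},
    {"tx":0,"ty":0,"tz":0,"rx":0,"ry":0,"rz":0,"jaw":1},
    {"tx":0,"ty":0,"tz":0,"rx":0,"ry":0,"rz":0,"jaw":1}
  ]
}}

```text
time_s: 16.95
tcp_pos: [0.5718, 0.0903, 0.1557]
tcp_rot: [179.9, -0.1, -91.8]
ft_force: [-0.1, -6.0, -1.4]
opening: 0.0344
gripper_force: 25.0
```

Call:
{"fn": "play_rows", "kwargs": {
  "steps": [
    {"tx":0,"ty":0,"tz":0,"rx":0,"ry":0,"rz":0,"jaw":1},
    {"tx":0,"ty":0,"tz":0,"rx":0,"ry":0,"rz":0,"jaw":1},
    {"tx":0,"ty":0,"tz":0,"rx":0,"ry":0,"rz":0,"jaw":1},
    {"tx":0,"ty":0,"tz":0,"rx":0,"ry":0,"rz":0,"jaw":1},
    {"tx":0,"ty":0,"tz":0,"rx":0,"ry":0,"rz":0,"jaw":1}
  ]
}}

```text
time_s: 17.45
tcp_pos: [0.5718, 0.0903, 0.1557]
tcp_rot: [179.9, -0.1, -91.8]
ft_force: [-0.3, -6.4, -1.9]
opening: 0.0345
gripper_force: 25.0
```

Call:
{"fn": "play_rows", "kwargs": {
  "steps": [
    {"tx":0,"ty":0,"tz":0,"rx":0,"ry":0,"rz":0,"jaw":-1},
    {"tx":0,"ty":0,"tz":0,"rx":0,"ry":0,"rz":0,"jaw":-1},
    {"tx":0,"ty":0,"tz":0,"rx":0,"ry":0,"rz":0,"jaw":-1},
    {"tx":0,"ty":0,"tz":0,"rx":0,"ry":0,"rz":0,"jaw":-1},
    {"tx":0,"ty":0,"tz":0,"rx":0,"ry":0,"rz":0,"jaw":-1}
  ]
}}

```text
time_s: 17.95
tcp_pos: [0.5719, 0.0922, 0.1559]
tcp_rot: [180.0, 0.1, -91.9]
ft_force: [-3.8, 3.4, -0.5]
opening: 0.0691
gripper_force: 1.9
```

Call:
{"fn": "play_rows", "kwargs": {
  "steps": [
    {"tx":0,"ty":0,"tz":0,"rx":0,"ry":0,"rz":0,"jaw":-1},
    {"tx":0,"ty":0,"tz":0,"rx":0,"ry":0,"rz":0,"jaw":-1},
    {"tx":0,"ty":0,"tz":0,"rx":0,"ry":0,"rz":0,"jaw":-1},
    {"tx":0,"ty":0,"tz":-0.02,"rx":0,"ry":0,"rz":0,"jaw":-1},
    {"tx":0,"ty":0,"tz":-0.03,"rx":0,"ry":0,"rz":0,"jaw":-1}
  ]
}}

```text
time_s: 18.45
tcp_pos: [0.5715, 0.0911, 0.2046]
tcp_rot: [179.8, -0.1, -91.8]
ft_force: [1.0, 0.4, 0.1]
opening: 0.0876
gripper_force: 0.0
```

Call:
{"fn": "play_rows", "kwargs": {
  "steps": [
    {"tx":0,"ty":0,"tz":-0.04,"rx":0,"ry":0,"rz":0,"jaw":-1},
    {"tx":0,"ty":0,"tz":-0.04,"rx":0,"ry":0,"rz":0,"jaw":-1},
    {"tx":0.02,"ty":0,"tz":-0.02,"rx":0,"ry":0,"rz":0,"jaw":-1},
    {"tx":0.03,"ty":0,"tz":0,"rx":0,"ry":0,"rz":0,"jaw":-1},
    {"tx":0.03,"ty":0,"tz":0,"rx":0,"ry":0,"rz":0,"jaw":-1}
  ]
}}

```text
time_s: 18.95
tcp_pos: [0.5702, 0.0111, 0.3069]
tcp_rot: [-179.9, 0.0, -91.8]
ft_force: [0.5, -0.3, -0.2]
opening: 0.0873
gripper_force: 0.0
```

Call:
{"fn": "play_rows", "kwargs": {
  "steps": [
    {"tx":0.03,"ty":0,"tz":0,"rx":0,"ry":0,"rz":0,"jaw":-1},
    {"tx":0.03,"ty":0,"tz":0,"rx":0,"ry":0,"rz":0,"jaw":-1},
    {"tx":0.02,"ty":0,"tz":0,"rx":0,"ry":0,"rz":0,"jaw":-1},
    {"tx":0,"ty":0,"tz":0,"rx":0,"ry":0,"rz":0,"jaw":-1},
    {"tx":0,"ty":0,"tz":0,"rx":0,"ry":0,"rz":0,"jaw":-1}
  ]
}}

```text
time_s: 19.45
tcp_pos: [0.5673, -0.0687, 0.3057]
tcp_rot: [-180.0, -0.0, -91.9]
ft_force: [0.2, 0.3, 0.3]
opening: 0.0881
gripper_force: 0.0
```

Run:
```python
from h import *
old=cv2.imread("pics/a.png"); olds=cv2.imread("pics/b.png")
c=robot.camera("scene"); s=robot.camera("side"); print(robot.observe()["tcp_pos"].round(3))
for q in("tablet","cup_middle"):
    for n in("scene","side"): print(q,n,[(round(r["p"],2),np.round(r["extent"]).tolist()) for r in robot.regions_of(q,n)])
# tablet colour (light brown) location before/after
for nm,o,k in(("scene",old,c),("side",olds,s)):
    for tag,im in(("before",o),("after",k["color"])):
        P=np.array([[.55,.202,.1],[.55,.202,.025]]); pr=proj(P,k)
        i=im.astype(int); x0,y0=pr.min(0).astype(int)-14; x1,y1=pr.max(0).astype(int)+14
        m=(i[...,2]-i[...,0]>25)[y0:y1,x0:x1]; a=np.argwhere(m); print(nm,tag,len(a),(a.mean(0)[::-1]+[x0,y0]).round(1) if len(a) else None,pr.round(1).tolist())
im=cv2.resize(c["color"][160:285,235:335],(400,500),interpolation=cv2.INTER_CUBIC);im2=cv2.resize(s["color"][150:275,200:300],(400,500),interpolation=cv2.INTER_CUBIC)
cv2.imwrite("pics/k.png",np.hstack([im,im2]))
# change of bystanders
for nm,o,k in(("scene",old,c),("side",olds,s)):
    for q,p in dict(small=(.5174,-.3444),large=(.5622,-.2224),jar=(.772,-.17),oil=(.637,.496)).items():
        x,y=proj(np.array([[*p,.03]]),k)[0].astype(int); d=cv2.absdiff(o,k["color"])[y-15:y+15,x-15:x+15]; print(nm,q,round(d.mean(),1))
```

```text
[ 0.567 -0.068  0.306]
tablet scene [(0.39, [360.0, 225.0, 423.0, 286.0]), (0.31, [250.0, 181.0, 312.0, 260.0])]
tablet side []
cup_middle scene [(0.93, [269.0, 168.0, 287.0, 191.0]), (0.83, [142.0, 147.0, 175.0, 184.0]), (0.72, [183.0, 232.0, 233.0, 253.0]), (0.47, [273.0, 199.0, 309.0, 236.0]), (0.41, [259.0, 182.0, 281.0, 202.0])]
cup_middle side [(0.86, [255.0, 224.0, 309.0, 254.0]), (0.64, [229.0, 129.0, 246.0, 161.0]), (0.63, [298.0, 194.0, 360.0, 226.0]), (0.59, [207.0, 145.0, 230.0, 176.0]), (0.56, [181.0, 177.0, 203.0, 220.0])]
scene before 9 [283.3 209.9] [[282.4, 215.5], [281.1, 225.7]]
scene after 8 [280.5 225.1] [[282.4, 215.5], [281.1, 225.7]]
side before 226 [248.4 210.4] [[254.0, 217.0], [253.2, 238.8]]
side after 259 [247.8 211.4] [[254.0, 217.0], [253.2, 238.8]]
scene small 17.7
scene large 7.0
scene jar 7.2
scene oil 6.6
side small 2.9
side large 4.5
side jar 3.0
side oil 3.0
```

The tablet's colour in the scene view moved from the chute (283,210) to the cup floor (280,225), where it should be.

```bash
python3 -c "
from station import robot
print(robot.finish_job())"
```

```text
the job is handed in; nothing more can be done
None
```

The middle-sized steel cup is standing under the chute with the tablet in it, the trigger was squeezed, held and released, and the job is handed in at about 19.5 s of the 64 s allowed; no verdict came back.

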